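# Rock the pendulum gauge on the guitar neck offcut to its mark

### The job

Take the pendulum angle gauge by its wooden handle and stand it level on the rounded crown of the strapped-down guitar neck offcut, squarely across it and midway between the two brass straps. Then rock it sideways on the crown until the swinging pointer settles on the sliding mark tab of its scale, and finish while still holding it there, its foot still resting on the neck. Leave the loose picks and parts lying on the counter where they are.

Things in the scene. Friction and masses are not known exactly. Their poses are not given: they have to be found in the camera images.
- gauge: Pendulum angle gauge, loose, 0.2 to 0.35 kg, upright on the counter. Origin: centre of its foot's underside; x along the pointer's swing axis (+x out of its white dial), y along the foot, z up. Foot 34 (x) x 100 (y) x 10 mm; frame 17 x 94 mm, white plate behind the pointer, up to z = 97 mm; on top, centred, a wooden handle 22 (x) x 24 (y) mm, z = 97 to 142 mm: grip it across y.
- pointer (a joint): Brass pendulum pointer hanging freely in the frame from a pivot at gauge (0, 0, 85) mm, in the gauge's y-z plane; settles in 1 to 2 s. Angle (rad) about the gauge's +x relative to the gauge: 0 when level, reads minus the gauge's roll about its own +x; positive = pointer end towards gauge +y. Stops at +-0.6.
- mark (a joint): Dark steel mark tab, 8 mm wide, that straddles the scale arc beneath the pointer's end; stiff, stays where it was set, cannot be touched. Angle (rad) about the same pivot, same sense as the pointer: always on the gauge's +y side, 0.14 to 0.30.
- pointer_end (a point): Lower end of the pointer, 58 mm from the pivot.
- mark_tab (a point): Middle of the mark tab's upper edge, 58 mm from the pivot: where the pointer's end is to come to rest.
- neck: Guitar neck offcut, back up, fixed: a wooden cylinder of radius 30 mm, 160 mm long along its x, its lower half sunk in the cradle; its axis lies 40 mm above the counter. Origin: on the counter under its middle; z up.
- crown (a point): Highest point of the neck, 70 mm above the counter, midway between the two straps; x along the neck, z up. The brass straps are 8 mm wide and stand 2 mm proud of the neck, centred at x = -50 and +50 mm.
- cradle: Pale wooden cradle under the neck, fixed, 180 (x) x 90 (y) x 40 mm high, origin centre of underside.
- bone_pick: Bystander: carved bone pick, 30 mm long, 6 mm thick, on the counter.
- thumb_pick: Bystander: silver thumb pick, a 21 mm ring with a tongue, on the counter.
- pickup_cover: Bystander: chrome pickup cover, 68 x 37 x 18 mm, on the counter between gauge and neck.
- tuner: Bystander: gold-plated tuning machine, about 45 mm long, 12 mm high, on the counter between gauge and neck.
Things that resemble listed ones, but are neither listed nor needed, are in the scene too. Leave any red or turquoise look-alike of the gauge alone.

How it is judged:
By the outcome, as a careful person would: the job done as asked, in the order asked, and still so for the second after the job is handed in, while the arm keeps its last pose, push and grip.
It also fails if it takes over 58 s, if anything falls off the work surface, if the arm or the gripper's body presses on something with over 40 N, if the wrist force passes 120 N, or if a joint passes its speed limit or range.

### The arm

A 6-joint arm with a two-finger parallel gripper is mounted at the origin on the work surface. World frame = base frame: x ahead of the robot, y to its left, z up, the work surface at z = 0. Lengths are in m, angles in degrees, forces in N, time in s.
With the tool pointing down it reaches from about 0.325 to 0.85 m from the base axis. Payload 15.5 kg.
Tool frame: the origin (TCP) lies at the very end of the fingers, on their centre line; the grasp point (between the pads) lies arm.grip_depth behind it (arm.grip_depth is the distance from the TCP to the grasp point, in m); z points along the fingers, y is the line along which they close (so a half turn about z gives the same grasp; the last joint's range is limited). The gripper opens to 91 mm and grips with 3 to 60 N. Pads are 32 mm wide; open, the fingers measure 118 mm over their backs; the gripper's body (76 mm by 178 mm) begins 60 mm behind the grasp point.
Start: joints at [-71.763, 28.281, 77.091, -0, 74.628, -5.472], TCP at [0.251, -0.572, 0.214] pointing down, gripper open.
Joint ranges: [-166.48, 166.48], [-47.26, 123.95], [12.59, 153.08], [-70.14, 250.14], [6.76, 159.57], [-176.63, 176.63]. Speed limits (degrees/s): [108.29, 108.29, 147.25, 172.46, 172.46, 172.46].

### API

Orientations are given as a 3x3 rotation matrix whose columns are the frame's x, y, z axes.
In Python, from rig import arm gives the robot as it stands. Calls block until the motion is done:
- arm.move_to(position, orientation): joint-space move of the TCP to a pose.
- arm.move_l(position, orientation=None, feed=0.15): straight line of the TCP; orientation=None keeps the orientation; feed is the mean speed in m/s.
- arm.move_joints(angles): joint-space move.
- arm.grip(opening): finger opening in m; the grip force is fixed at half the most; returns when the fingers have stopped.
- arm.sleep(seconds).
- arm.solve_ik(position, orientation): joint angles nearest the present ones, or None.
- arm.snapshot(name): name is "scene" or "top"; returns the picture (480x640x3 uint8, red, green, blue); there is no depth.
- arm.get_calibration(name): a dict with "intrinsics" (3x3 intrinsics, pixels), "cam_to_world" (4x4, takes a point from camera to world coordinates). Camera axes: x right, y down, z forward; pixel columns grow to the right and rows downward; lengths in m; the calibration is good to about 2 mm. A picture is of the moment at which its call begins. get_calibration takes no time and is no camera call.
A pose or a line that the arm cannot do raises arm.Unreachable and nothing moves.
- arm.sign_off(): hands the job in; it is judged then, once.
Readings, each from a call of its own:
- arm.current_t(): time.
- arm.current_joint_positions(): joint angles.
- arm.current_dq(): joint speeds.
- arm.current_tau(): joint torques, N m.
- arm.current_ee_pos(): TCP position.
- arm.current_tool_rot(): TCP orientation.
- arm.current_force(): force on the tool from outside, world axes, zero at the start.
- arm.current_torque(): the same for the moment, N m.
- arm.current_width(): finger opening in m.
- arm.current_grasp_force(): force on a finger pad.
Only numpy, scipy, OpenCV 4.12 (cv2) and the standard library are available. Lean on these libraries where they do the work, as an engineer would, in place of code of your own. Each camera call takes 0.05 s, during which the arm holds its last target. There are 200 camera calls.

## Working session

There is one attempt and no reset: what is moved stays moved. The work goes in short steps, each a Python script; the robot and the scene stay as the last script left them, time stands still between calls to the robot, and variables do not carry over. Pictures are saved under pics/ and viewed, at most 10 in all, crops included, and the job is handed in when it is done.

```bash
mkdir -p pics; ls
python3 - <<'E'
from rig import arm
import cv2
for n in("scene","top"):
    im=arm.snapshot(n); cv2.imwrite(f"pics/{n}0.png",im[:,:,::-1])
    c=arm.get_calibration(n); print(n,c["intrinsics"],c["cam_to_world"])
print(arm.grip_depth,arm.current_t(),arm.current_tool_rot())
E
```

```text
pics
scene [[457.79591221   0.         314.50409055]
 [  0.         457.79591221 241.48321168]
 [  0.           0.           1.        ]] [[ 0.36375746  0.76159756 -0.53632981  1.03280809]
 [ 0.93136172 -0.30706121  0.19564959 -0.18791153]
 [-0.01567983 -0.57068605 -0.82101862  0.82741138]
 [ 0.          0.          0.          1.        ]]
top [[474.13124219   0.         313.44441898]
 [  0.         474.13124219 234.46038051]
 [  0.           0.           1.        ]] [[-0.01108324 -0.99726844  0.07302611  0.46205087]
 [-0.9998812   0.01027066 -0.01149335 -0.01667522]
 [ 0.01071193 -0.07314482 -0.9972638   1.13370884]
 [ 0.          0.          0.          1.        ]]
0.0188 0.1 [[ 9.15591774e-01  4.02108910e-01 -3.59415252e-04]
 [ 4.02109062e-01 -9.15591209e-01  1.02006828e-03]
 [ 8.11010982e-05 -1.07849025e-03 -9.99999415e-01]]
```

View pics/scene0.png

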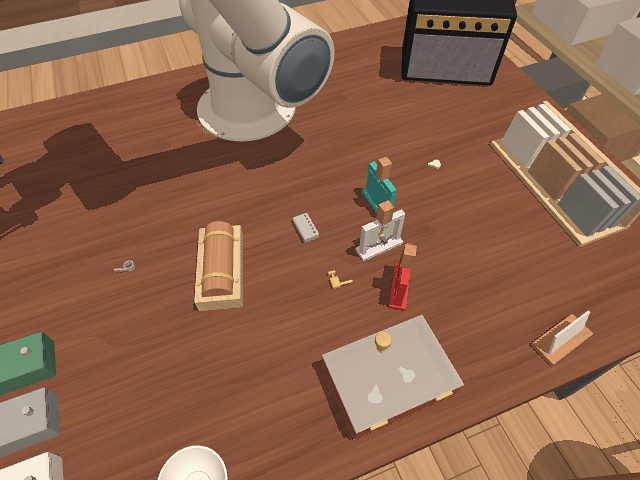

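View pics/top0.png

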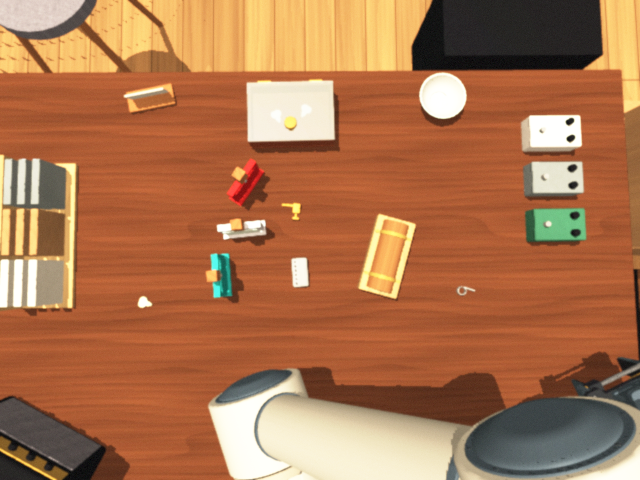

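The scene view shows the white gauge at about (382,235), between the turquoise and red look-alikes, and the neck at (219,262). In the top view they are at (243,229) and (388,256). Next I'll look at enlarged crops.

Run:
```python
import cv2,numpy as np
s=cv2.imread("pics/scene0.png");t=cv2.imread("pics/top0.png")
R=lambda a,f:cv2.resize(a,None,fx=f,fy=f,interpolation=cv2.INTER_CUBIC)
a=R(s[190:270,340:420],7.0)[:, :]  # 560x560
cv2.imwrite("pics/sg.png",a)
b=np.hstack([R(t[205:255,205:280],5),R(t[205:305,350:425],5)[:250]*0+R(t[205:255,350:425],5)])
n=np.hstack([R(s[212:317,185:255],5)[:525],R(t[207:307,350:425],5)[:500] if 0 else cv2.copyMakeBorder(R(t[207:307,350:425],5),0,25,0,0,cv2.BORDER_CONSTANT)])
cv2.imwrite("pics/neck.png",n)
cv2.imwrite("pics/tg.png",R(t[200:255,205:280],10)[:550,:750])
print(n.shape)
```

```text
(525, 725, 3)
```

View pics/sg.png

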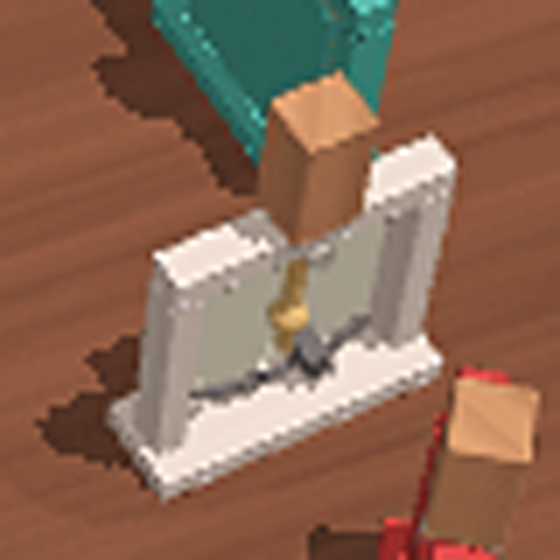

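View pics/neck.png

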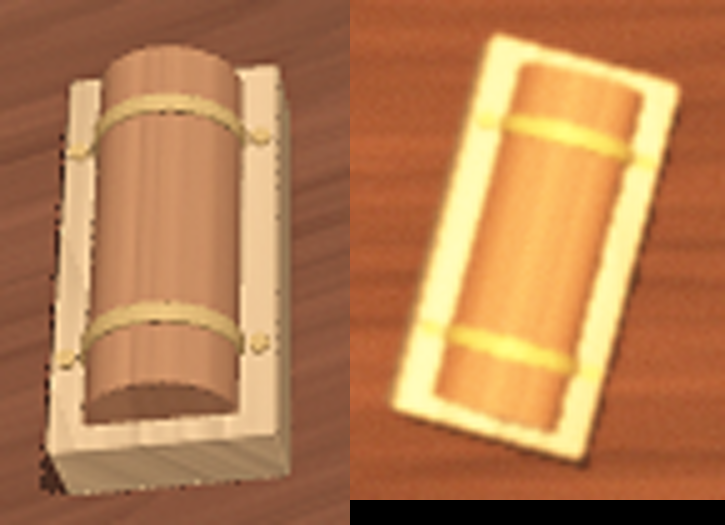

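View pics/tg.png

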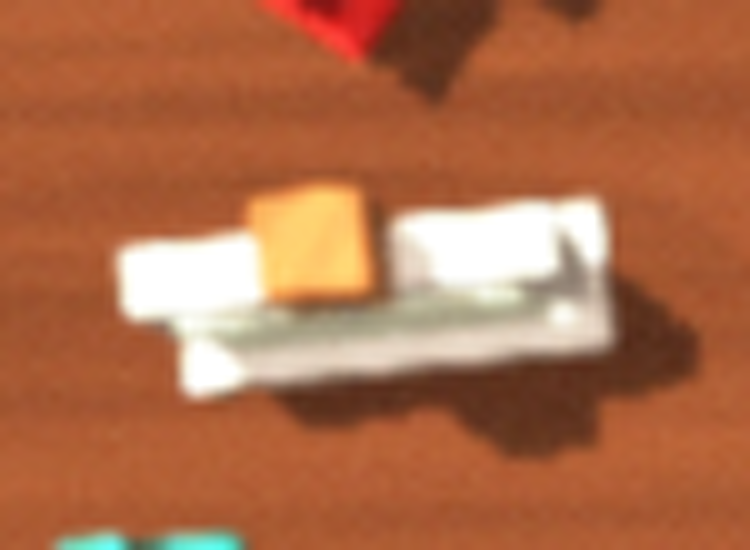

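The scene crop shows the dial facing the camera, with the pointer at crop (290,320) and the mark tab right of it at (312,352). That puts gauge +y to the right. The neck crops show the cradle corners clearly, so I'll fit both poses jointly from the two views.

```bash
cat > h.py <<'E'
import numpy as np, cv2
from scipy.optimize import least_squares
from rig import arm
C={n:arm.get_calibration(n) for n in("scene","top")}
def proj(n,P):
    T=np.linalg.inv(C[n]["cam_to_world"]);q=np.asarray(P)@T[:3,:3].T+T[:3,3]
    p=q@C[n]["intrinsics"].T;return p[...,:2]/p[...,2:]
def ray(n,uv):
    c=C[n];d=c["cam_to_world"][:3,:3]@np.linalg.solve(c["intrinsics"],[*uv,1.]);return c["cam_to_world"][:3,3],d
def uncrop(p,f,off): return (np.array(p,float)+.5)/f-.5+np.array(off)
def Rz(a): c,s=np.cos(a),np.sin(a);return np.array([[c,-s,0],[s,c,0],[0,0,1.]])
def Rx(a): c,s=np.cos(a),np.sin(a);return np.array([[1,0,0],[0,c,-s],[0,s,c.real]])
def fit(obs,x0):
    """obs: (cam, model pts m, pixels); fit x,y,z,yaw"""
    def r(v): return np.concatenate([(proj(n,np.array(M)@Rz(v[3]).T+v[:3])-px).ravel() for n,M,px in obs])
    s=least_squares(r,x0,loss="soft_l1",f_scale=.7);return s.x,r(s.x).reshape(-1,2)
E
cat > fit.py <<'E'
from h import *
np.set_printoptions(precision=4,suppress=True)
k=1e-3
G=[("scene",k*np.array([[11,-12,142],[-11,-12,142],[-11,12,142],[11,12,142],[17,-50,0],[17,50,10],[17,-50,10]]),
    uncrop([[272,110],[337,73],[380,123],[318,152],[165,500],[440,352],[163,480]],7,(340,190))),
   ("top",k*np.array([[11,12,142],[11,-12,142],[-11,-12,142],[-11,12,142],[-17,50,0],[-17,-50,0]]),
    uncrop([[245,195],[358,185],[372,295],[263,303],[183,397],[612,350]],10,(205,200)))]
# scene: handle leftmost = front(-y,+x)? order checked by residuals
print(*fit(G,[.5,.13,0,0]))
best=None
for sh in range(4):
    G2=[(G[0][0],G[0][1],np.vstack([np.roll(G[0][2][:4],sh,0),G[0][2][4:]])),G[1]]
    v,r=fit(G2,[.5,.13,0,0]);print(sh,v,abs(r).max())
N=[("scene",k*np.array([[-90,-45,40],[-90,45,40],[90,45,40],[90,-45,40],[90,-45,0],[90,45,0]]),
    uncrop([[70,80],[278,67],[278,435],[48,455],[68,493],[290,472]],5,(185,212))),
   ("top",k*np.array([[90,45,40],[90,-45,40],[-90,-45,40],[-90,45,0]]),
    uncrop([[143,33],[330,87],[235,462],[43,405]],5,(350,207)))]
print(*fit(N,[.45,-.15,0,0]))
E
python3 fit.py
```

```text
[0.5578 0.1347 0.0031 0.0844] [[ 5.8041  5.1575]
 [-9.4256  2.4639]
 [-4.8629 -9.0125]
 [10.0385 -5.285 ]
 [-0.1221 -0.4545]
 [ 1.2568  0.6198]
 [ 0.5018 -0.1409]
 [ 0.2609  0.3984]
 [ 0.4133  0.3231]
 [-0.0987 -0.2474]
 [-0.6689  0.0341]
 [ 1.4191 -0.4407]
 [ 0.3341  0.3038]]
0 [0.5578 0.1347 0.0031 0.0844] 10.038492013918585
1 [0.5578 0.1348 0.0001 0.0967] 1.771820613842209
2 [0.5576 0.1345 0.0034 0.1054] 10.293273297982012
3 [0.5577 0.1346 0.003  0.1041] 16.547122358293677
[ 0.4904 -0.2002 -0.     -0.2789] [[-0.1575  0.1113]
 [ 0.1808 -0.8049]
 [ 0.2842 -0.4135]
 [-0.5279 -0.1832]
 [ 0.1238  1.453 ]
 [ 0.8435  1.5373]
 [ 0.5884  0.3559]
 [ 0.6062 -0.2033]
 [ 0.097   0.0988]
 [-1.1446  0.3903]]
```

```bash
cat >> h.py <<'E'
D=np.diag([1.,-1,-1])
GZ=.103  # TCP height in gauge frame
E
python3 - <<'E'
from h import *
np.set_printoptions(precision=4,suppress=True)
off=uncrop([[80,153],[262,135],[66,360],[260,343]],5,(185,212))
M=np.array([[-50,-38,41],[-50,38,41],[50,-38,41],[50,38,41]])*1e-3
print(proj("scene",M@Rz(-.279).T+[.4904,-.2002,0])-off)
g=np.array([.5578,.1348,0]);R=Rz(.0967)@D
arm.grip(.06)
arm.move_to(g+[0,0,.25],R)
arm.move_l(g+[0,0,GZ],feed=.12)
print(arm.current_ee_pos(),arm.current_t())
arm.grip(.0)
print(arm.current_width(),arm.current_grasp_force(),arm.current_force(),arm.current_torque())
arm.move_l(g+[0,0,GZ+.17],feed=.15)
Rn=Rz(-.279)@D
for p in([.738,-.08,.375+GZ],[.72,-.07,.33+GZ],[.70,-.08,.30+GZ]):
    try: arm.move_to(p,Rn);print(p);break
    except arm.Unreachable: pass
arm.sleep(1.2)
im=arm.snapshot("scene");cv2.imwrite("pics/view.png",im[:,:,::-1])
ee=arm.current_ee_pos();print(ee,arm.current_t(),arm.current_width(),arm.current_force(),arm.current_tool_rot()@D)
# crop around the dial
u=proj("scene",np.array(ee)-[0,0,GZ-.06]).astype(int);print(u)
c=im[u[1]-60:u[1]+60,u[0]-75:u[0]+75,::-1];cv2.imwrite("pics/viewc.png",cv2.resize(c,None,fx=5,fy=5,interpolation=cv2.INTER_CUBIC))
np.save("ee.npy",ee)
E
```

```text
[[ 0.1061  0.1797]
 [-0.0079  0.6934]
 [ 0.4576  0.1882]
 [ 0.2296  0.1681]]
[0.5582 0.1349 0.1036] 4.85
0.023903724945676157 29.995113909244537 [-0.4166 -0.4853 -0.7068] [-0.0489  0.0059  0.0244]
[0.738, -0.08, 0.478]
[ 0.738 -0.08   0.478] 9.3333 0.02376103602461752 [-0.3359  0.0632 -3.6056] [[ 0.9613  0.2754  0.    ]
 [-0.2754  0.9613  0.    ]
 [-0.     -0.      1.    ]]
[313 210]
```

View pics/viewc.png

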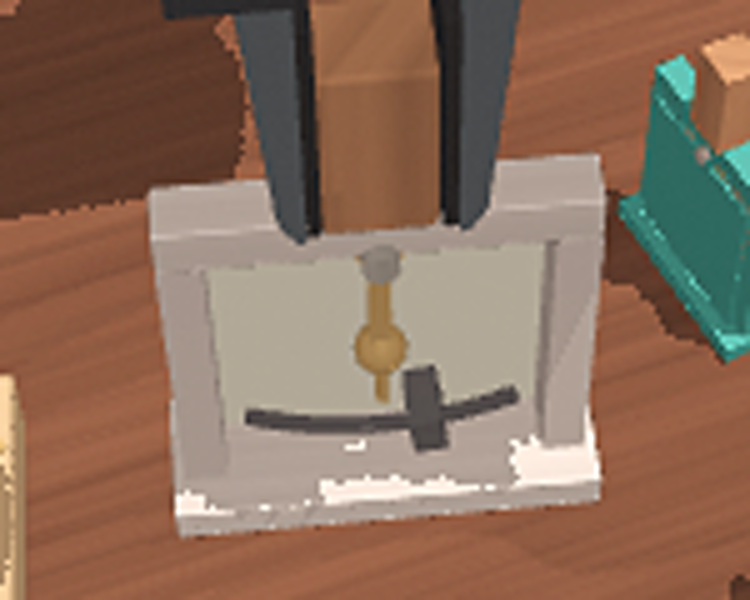

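The held gauge is clear here. In the crop the pivot is at (380,263), the pointer end at (384,402), and the tab's upper edge at about (420,369). I'll fit the in-hand pose and zoom on the tab.

Run:
```python
from h import *
np.set_printoptions(precision=4,suppress=True)
ee=np.load("ee.npy");o=(313-75,210-60)
M=np.array([[17,-50,0],[17,50,0],[8.5,-47,97],[8.5,47,97],[-8.5,-47,97],[-8.5,47,97]])*1e-3
px=uncrop([[182,536],[598,500],[154,240],[603,207],[150,190],[599,155]],5,o)
v,r=fit([("scene",M,px)],[ee[0],ee[1],ee[2]-.103,-.279]);print(v,v[:3]-ee,"\n",r)
R=Rz(v[3])
def at(uv,x):
    c,d=ray("scene",uncrop(uv,5,o));c=R.T@(c-v[:3]);d=R.T@d;t=(x-c[0])/d[0];p=c+t*d;q=p-[0,0,.085]
    return p*1e3,np.hypot(*q[1:])*1e3,np.arctan2(q[1],-q[2])
for n,uv in dict(piv=(380,263),bob=(381,348),tip=(384,402),top=(420,369),mid=(426,409),bot=(432,448)).items():
    for x in(-.008,0,.008): print(n,x,*at(uv,x))
im=cv2.imread("pics/view.png");c=im[215:245,305:345]
c=cv2.convertScaleAbs(c,alpha=1.4);cv2.imwrite("pics/tab.png",cv2.resize(c,None,fx=16,fy=16,interpolation=cv2.INTER_NEAREST))
```

```text
[ 0.7331 -0.0787  0.3682 -0.2834] [-0.0049  0.0013 -0.1098] 
 [[ 0.075  -0.0355]
 [-0.1483  0.2613]
 [-0.0216  1.0209]
 [ 0.4837  0.5462]
 [ 0.2713 -1.2973]
 [-1.0188 -1.1409]]
piv -0.008 [-8.      0.8031 65.6025] 19.414148851535877 0.04137816969876603
piv 0 [ 0.      0.2662 75.2537] 9.74991194154822 0.027308159377880958
piv 0.008 [ 8.     -0.2707 84.905 ] 0.28685039385769173 -1.2331569631139065
bob -0.008 [-8.      0.5    34.6388] 50.363710868184775 0.009927992639057531
bob 0 [ 0.     -0.0294 45.0493] 39.950734500967386 -0.0007368915233783745
bob 0.008 [ 8.     -0.5589 55.4598] 29.54550482385769 -0.018917069943798444
tip -0.008 [-8.      0.8634 13.2337] 71.77147624108068 0.012029531150848235
tip 0 [ 0.      0.325  24.1691] 60.831779978521766 0.005342709927428108
tip 0.008 [ 8.     -0.2133 35.1045] 49.895996370809584 -0.004275834427178832
top -0.008 [-8.      9.6345 25.2796] 60.492523872512706 0.15994795879347615
top 0 [ 0.      8.881  35.9196] 49.8774072273375 0.1790116756133999
top 0.008 [ 8.      8.1276 46.5596] 39.29020814927921 0.20836525156714863
mid -0.008 [-8.     11.0522  8.9599] 76.83905651398952 0.1443359259316552
mid 0 [ 0.     10.264  20.0001] 65.8052800219629 0.15661448415486132
mid 0.008 [ 8.      9.4758 31.0403] 54.78541978002805 0.17383614209891846
bot -0.008 [-8.     12.5413 -7.7545] 93.59851500404578 0.13439445931602098
bot 0 [ 0.     11.7166  3.6955] 82.14437353491411 0.1431221936273717
bot 0.008 [ 8.     10.8919 15.1455] 70.69851648758093 0.15467704397791926
```

View pics/tab.png

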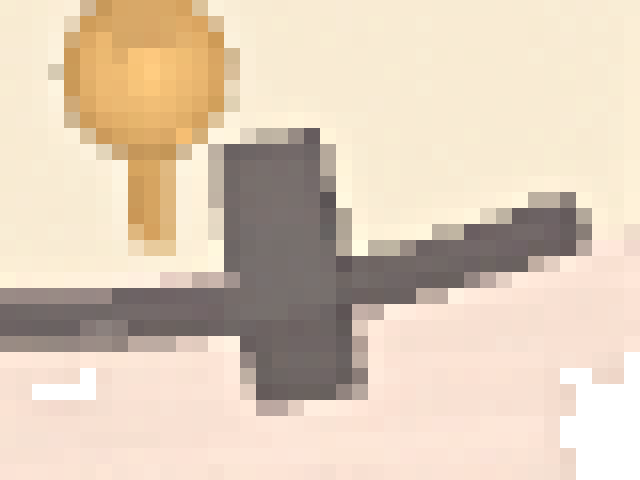

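The tab's top surface spans about x ±8 mm, centred near image (322,229). After removing the pointer-end bias, that gives a mark angle of about 0.158 rad. Next I'll place the gauge level on the crown, feeling for contact.

```bash
cat >> h.py <<'E'
crown=np.array([.4904,-.2002,.070]);yaw=-.279
def pose(phi,dz=0.,h=GZ,r=.030):
    """TCP pose with the gauge rolled by phi (rad) about its x, rolling without slip on the crown"""
    R=Rz(yaw)@Rx(phi);ax=crown-[0,0,r]
    return ax+R@np.array([0,r*phi,r+h+dz]),R@D
E
python3 - <<'E'
from h import *
np.set_printoptions(precision=4,suppress=True)
p,R=pose(0,.05);arm.move_to(p,R)
arm.move_l(pose(0,.006)[0],feed=.08);arm.sleep(.4)
f0=np.array(arm.current_force());print(f0,arm.current_t())
dz=.006
while dz>-.006:
    dz-=.0005;arm.move_l(pose(0,dz)[0],feed=.02)
    f=np.array(arm.current_force())-f0
    if f[2]>4: break
print(dz,f,arm.current_ee_pos())
arm.sleep(1.3)
print(np.array(arm.current_force())-f0,arm.current_torque(),arm.current_t())
np.save("st.npy",np.r_[dz,f0])
R3=lambda a:cv2.resize(a,None,fx=4,fy=4,interpolation=cv2.INTER_CUBIC)
s=arm.snapshot("scene");t=arm.snapshot("top")
cv2.imwrite("pics/p_s.png",s[:,:,::-1]);cv2.imwrite("pics/p_t.png",t[:,:,::-1])
cv2.imwrite("pics/p.png",np.hstack([R3(s[185:315,170:270]),R3(t[190:320,345:445])])[:,:,::-1])
E
```

```text
[ 0.1197 -0.6773 -3.8696] 11.8333
-0.0005000000000000017 [-0.8569  1.9111  8.4388] [ 0.4905 -0.2002  0.1728]
[-1.597   1.6181 10.0622] [ 0.3412  0.5249 -0.0729] 16.3833
```

View pics/p.png

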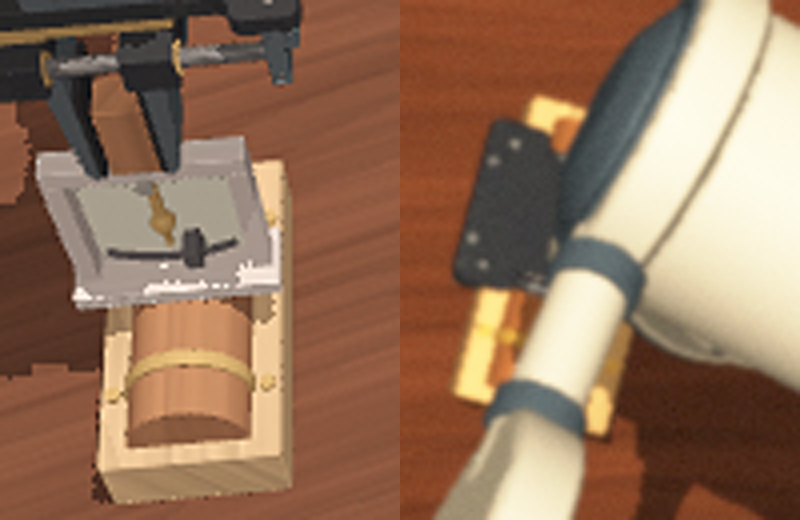

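The gauge stands on the crown between the straps, with the foot's front edge running from crop (78,308) to (280,288). Contact came at the expected height of 70 mm. I'll check its centring from this picture, then rock it.

Run:
```python
from h import *
np.set_printoptions(precision=4,suppress=True)
for uv in([78,308],[281,288]):
    c,d=ray("scene",uncrop(uv,4,(170,185)));p=c+d*(.070-c[2])/d[2];print("neck frame mm",1e3*Rz(yaw).T@(p-crown))
# straps seen at cradle (z=41): and visible strap
st=np.load("st.npy");dz,f0=st[0],st[1:]
for phi in -np.linspace(0,.158,9)[1:]:
    p,R=pose(phi,dz);arm.move_l(p,R,feed=.015)
    n=-R[:,2];f=(np.array(arm.current_force())-f0)@n
    if f<3.5: dz-=.0003
    elif f>9: dz+=.0003
    print(round(phi,3),round(f,1),round(dz*1e3,2),end=' | ')
p,R=pose(phi,dz);arm.move_l(p,R,feed=.015)
arm.sleep(1.8)
f=np.array(arm.current_force())-f0
print("\n",f,f@-R[:,2],arm.current_torque(),arm.current_width(),arm.current_t())
np.save("st.npy",np.r_[dz,f0])
s=arm.snapshot("scene");cv2.imwrite("pics/r_s.png",s[:,:,::-1])
cv2.imwrite("pics/r.png",cv2.resize(s[215:265,175:250,::-1],None,fx=10,fy=10,interpolation=cv2.INTER_CUBIC))
```

```text
neck frame mm [ 15.0508 -51.1683   0.    ]
neck frame mm [13.6278 48.3627  0.    ]
-0.02 10.0 -0.2 | -0.04 5.1 -0.2 | -0.059 7.3 -0.2 | -0.079 6.8 -0.2 | -0.099 9.2 0.1 | -0.118 3.2 -0.2 | -0.138 8.5 -0.2 | -0.158 9.1 0.1 | 
 [ 0.0339 -0.3995  0.2305] 0.16865516460269403 [ 0.2802 -0.0501  0.0144] 0.024141238403924445 20.8083
```

View pics/r.png

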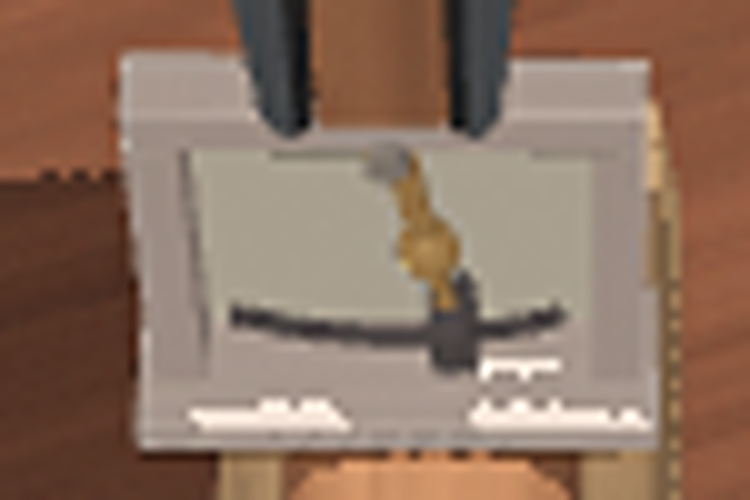

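The tip at crop (447,308) sits on the left part of the tab's top face, whose centre is at about (459,305), so slightly more roll is needed. Contact is also too light now. I'll work out the mark angle with a box model of the tab before correcting.

Run:
```python
from h import *
np.set_printoptions(precision=4,suppress=True,linewidth=200)
ee=np.load("ee.npy")
def tabpts(a,x0,x1,r2):
    P=lambda x,s,r:[x,r*np.sin(a)+s*.004*np.cos(a),.085-r*np.cos(a)+s*.004*np.sin(a)]
    r=.058
    return np.array([P(x0,-1,r),P(x0,1,r),P(x1,-1,r),P(x1,1,r),P(x1,-1,r2),P(x1,1,r2),[0,0,.027]])
obs=np.array([[224,140],[322,133],[242,320],[352,318],[254,404],[362,400],[152,252]])/16+[305,215]-.5
def res(v,full=False):
    q=tabpts(*v[2:])@Rz(yaw).T+ee-[0,0,.103]
    return (proj("scene",q)+v[:2]-obs).ravel()
s=least_squares(res,[0,0,.16,-.008,.008,.066],x_scale=[1,1,.1,.01,.01,.01]);print(s.x);print(s.fun.reshape(-1,2))
# xy-only in-hand offset from the air view
M=np.array([[17,-50,0],[17,50,0],[8.5,-47,97],[8.5,47,97]])*1e-3
px=uncrop([[182,536],[598,500],[154,240],[603,207]],5,(238,150))
f=lambda v:(proj("scene",M@Rz(yaw).T+ee-[0,0,.103]+Rz(yaw)@[v[0],v[1],0])-px).ravel()
s2=least_squares(f,[0,0]);print("hand off",s2.x,s2.fun)
# rolled prediction vs now
p=np.array(arm.current_ee_pos());R=np.array(arm.current_tool_rot())@D
to=lambda q:(proj("scene",q@R.T+p-R@[0,0,.103])-[175,215]+.5)*10-.5
a=s.x[2]
for aa in(a,a+.03): print("crop tab",aa,to(tabpts(aa,*s.x[3:]))[:6].round(0).tolist(),"ctr",to(np.array([0,.058*np.sin(aa),.085-.058*np.cos(aa)])).round(1))
print("tip .158",to(np.array([0,.058*np.sin(.158),.085-.058*np.cos(.158)])).round(1))
print("foot",to(np.array([[.017,-.05,0],[.017,.05,0]])).round(0).tolist())
g=cv2.imread("pics/r_s.png")[238:254,212:228];print(g[...,0]);print((g[...,2].astype(int)-g[...,0]))
```

```text
[-0.2025  1.6135  0.1576 -0.0089  0.0077  0.0682]
[[-0.5653  0.4231]
 [ 0.0531 -0.3607]
 [-0.2758  0.6459]
 [-0.2839 -0.4568]
 [ 0.4066  0.3631]
 [ 0.4174 -0.5887]
 [ 0.2479 -0.0259]]
hand off [-0.0006 -0.0005] [-0.59    0.1732  0.3934  0.0587 -0.9312  0.228   1.1056 -0.6681]
crop tab 0.15762927919165898 [[433.0, 268.0], [474.0, 265.0], [431.0, 338.0], [472.0, 335.0], [441.0, 367.0], [482.0, 364.0]] ctr [452.5 303.8]
crop tab 0.18762927919165898 [[442.0, 268.0], [483.0, 263.0], [440.0, 338.0], [481.0, 333.0], [451.0, 367.0], [492.0, 363.0]] ctr [461.5 303. ]
tip .158 [452.6 303.8]
foot [[144.0, 455.0], [664.0, 455.0]]
[[143 144 148  64  66  68  64  67 102 146 143 143 143 142 143 142]
 [143 145 122  69  74  88  79  72  57 149 144 143 142 143 142 143]
 [142 145 121  68  76  82  78  72  58 150 144 143 142 142 142 143]
 [143 144 147 112  69  74  74  68  79 149 145 143 142 143 143 143]
 [143 142 144 148  83  68  66  57 115  82 147 144 143 143 143 142]
 [143 142 143 145 149 134  64  58  64  61  99 146 143 143 143 142]
 [143 142 143 143 146 131  65  69  59  64 100 147 144 143 144 143]
 [143
[... 715 characters left out ...]
87 88 86 84 78 22 26 26 27 27 27 26]
 [26 25 23 78 86 85 84 82 58 24 26 27 27 26 26 26]
 [26 26 24 22 63 82 80 72 14  9 27 26 26 26 26 26]
 [26 26 26 25 23 15 83 75 20  3 15 27 27 26 26 26]
 [26 26 25 26 25 18 45 85 39  4 17 27 27 26 26 27]
 [26 26 27 27 27 21 47 87 50  4 11 27 26 27 27 27]
 [27 28 27 27 27 22  5  3  6  6 11 28 28 23 19 19]
 [19 19 20 20 19 14  6  8  7  7  6  7  7  6  6  8]
 [ 7  6  6  7  7  7  7  8  8  7  6  7  8  7 13 20]
 [13 13 13 13 14 13  6  8  7  7 10 24 28 27 28 28]
 [27 26 27 27 27 28  5  9  8  8 12 28 27 27 26 26]
 [25 25 26 26 26 27 14  5  6  6 12 21 27 27 28 28]
 [27 26 27 26 26 26 22 18 19 24 22 23 25 26 26 27]
 [25 25 26 26 26 27 27 26 27 27 27 26 26 26 26 25]]
```

The model fit gives the mark at 0.158 rad. The pixel columns put the pointer end about 0.9 mm short of the tab centre, so I'll add 0.01 rad of roll, restore a light press, and recheck.

Run:
```python
from h import *
np.set_printoptions(precision=3,suppress=True,linewidth=200)
st=np.load("st.npy");dz,f0=st[0],st[1:]
phi=-.168
for i in range(25):
    p,R=pose(phi,dz);arm.move_l(p,R,feed=.015);arm.sleep(.25)
    f=(np.array(arm.current_force())-f0)@-R[:,2]
    if f>5: break
    dz-=.0001
print(dz,f)
for _ in range(3):
    arm.sleep(.7);F=np.array(arm.current_force())-f0;print(F,F@-R[:,2],arm.current_t())
Rg=np.array(arm.current_tool_rot())@D;print("roll",np.arctan2(Rg[2,1],Rg[2,2]),arm.current_width(),arm.current_grasp_force())
np.save("st.npy",np.r_[dz,f0])
s=arm.snapshot("scene");cv2.imwrite("pics/f.png",s[:,:,::-1])
cv2.imwrite("pics/fc.png",cv2.resize(s[185:315,165:275,::-1],None,fx=4.6,fy=4.6,interpolation=cv2.INTER_CUBIC))
g=s[238:250,212:228,::-1].astype(int);print(g[...,0]);print(g[...,2]-g[...,0])
```

```text
-0.00020000000000000183 8.639777050308348
[-1.613  1.359  9.462] 9.4732825697364 23.5583
[-0.181  3.002  8.638] 8.990285684289548 24.2583
[-1.832  2.093  9.66 ] 9.77657739687542 24.9583
roll -0.16806026035931937 0.023272119238758233 29.998463988304138
[[143 143 146 127  68  67  70  67  58 149 144 144 142 142 143 143]
 [143 143 147  83  72  78  82  77  64  98 146 144 142 142 143 142]
 [142 143 147  86  74  79  81  75  66  99 146 143 142 143 143 142]
 [142 143 146 100  69  73  75  73  59 125 147 143 142 143 143 143]
 [143 143 144 147 105  71  66  64  49 112 148 144 143 143 143 142]
 [143 143 143 144 148 133  65  67  60  68  98 146 143 142 143 142]
 [143 143 142 144 146 131  65  69  61  70 100 148 144 143 143 144]
 [143 143 144 144 145 131  69  68  60  73  42 150 145 144 145 146]
 [146 146 146 145 147 132  68  71  74  73  44 154 150 130 109 109]
 [110 110 111 111 111 114  69  72  74  68  54  69  66  65  67  65]
 [ 65  65  65  64  66  68  72  72  72  67  57  66  63  61  84 109]
 [ 85  85  86  85  86  88  66  67  66  66  75 132 148 146 146 145]]
[[26 26 24 34 81 78 78 79 82 22 25 25 26 27 26 26]
 [26 26 23 69 86 86 88 85 83 45 25 25 26 27 26 26]
 [27 26 23 69 88 88 89 87 83 45 24 26 27 26 25 27]
 [26 26 24 46 85 85 84 83 79 30 25 26 26 26 26 26]
 [26 25 25 23 46 87 81 79 48 14 26 27 26 26 26 26]
 [26 26 26 25 24 16 43 83 36  2 16 27 26 27 26 27]
 [25 26 26 26 26 20 23 85 78  3 17 28 26 26 27 26]
 [26 27 26 26 27 21  1 87 80  5  1 28 27 27 27 27]
 [27 26 27 27 28 23  4 26  4  6  3 28 28 23 19 19]
 [19 18 19 18 19 20  7  7  7  7  4  6  7  6  5  6]
 [ 6  6  6  7  6  6  7  7  8  7  6  8  8  8 13 19]
 [12 13 13 13 13 14  6  7  8  7 10 24 28 27 26 27]]
```

View pics/fc.png

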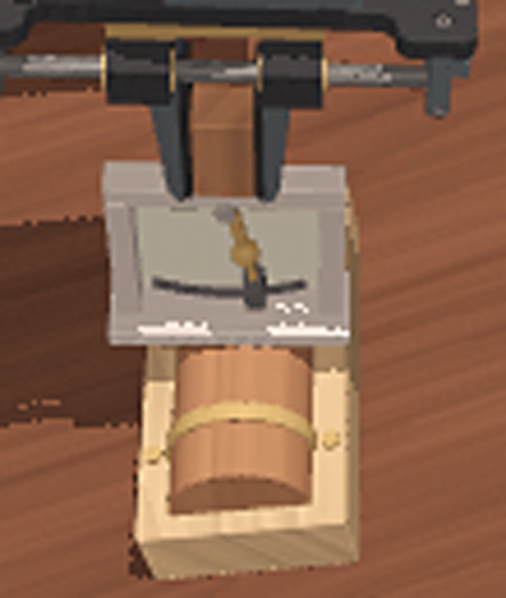

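The pointer end is now at pixel column 220.0 and the tab's top face is centred at about 219.9. The foot presses the neck with about 9 N, the roll is -0.168 rad, and the gauge is still held.

```bash
python3 -c "
from rig import arm
print(arm.sign_off(),arm.current_t())"
```

```text
the job is handed in; nothing more can be done
the job is handed in; nothing more can be done
```

I handed the job in with the gauge still held and rolled 0.168 rad on the crown, its foot pressing the neck with about 9 N. In the last picture the pointer's end is on the middle of the mark tab. The gauge sits within about 3 mm of midway between the straps, and the last clock reading before hand-in was 25 s.

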